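# Tap the adapter central on the rotary table

### The job

On the small rotary table stands a screwed adapter, small end down, off the centre of the round plate. Tap or push it gently with the fingers until it stands upright over the centre of the plate's turned rings, to within 5 mm, so that the dial indicator can be brought up. Do not knock it over, take it between the fingers, lift it or lean on it; leave everything else where it is and take the hand away at the end.

Things in the scene. Friction and masses are not known exactly. Their poses are not given: they have to be found in the camera images.
- adapter: the part to be centred: one-piece zinc-plated steel adapter, 52 mm tall, standing on the 19 mm wide face of its narrow end. From below: 22 mm thread (height 0 to 16 mm), hexagon 41 mm across flats, 47 mm over corners (16 to 28 mm), 33 mm thread with open bore (28 to 52 mm). Origin: centre of its underside; z up its axis; hexagon flats face its +x and every 60 degrees from there
- adapter_hex (a point): point on the adapter's axis at half height of its hexagon, 22 mm above its underside. The adapter weighs 0.19 to 0.3 kg, centre of mass 28 mm up; it slides on the oiled plate (friction 0.2 to 0.3, some 0.7 N of push) when pushed slowly (20 mm/s) at the hexagon, its widest part, but rocks and may topple if struck fast or pushed at the upper thread
- plate_center (a point): centre of the top face of the round steel setting plate, where the adapter's underside centre should come: the plate is 84 mm in diameter, flat, 80 mm above the bench, with four thin turned rings (20, 36, 52 and 68 mm in diameter) around a centre dot. z points up. The plate is fixed: it does not turn or slide
- rotary: the rotary table under the plate, fixed to the bench: round cast base 120 mm across, two hold-down lugs to 91 mm either side along its own x, handwheel to 135 mm along its own -y, 48 mm high. The 110 mm disc below the setting plate has its top 60 mm above the bench. Origin: centre of its underside on the bench
- nipple: bystander: zinc-plated hexagon nipple standing on the bench, 26 mm threads and a 30 mm hexagon, 47 mm tall; origin at the centre of its underside
- coupling: bystander: plain hexagonal socket standing on the bench, 36 mm across flats, 38 mm tall; origin at the centre of its underside
- plug: bystander: screw plug standing on its 32 mm hexagon head, 28 mm tall; origin at the centre of its underside
- wrench: bystander: spanner lying flat on the bench, 210 mm long; origin at its middle, on the bench
- caliper: bystander: sliding caliper lying flat, 235 mm long and up to 10 mm high; origin at the middle of its beam, on the bench
- ring_gauge: bystander: dark knurled ring, 56 mm across and 18 mm high, lying on the bench; origin at the centre of its underside
- indicator: bystander: dial indicator on a magnetic stand, set aside; block 60 x 50 x 55 mm, post and dial up to 220 mm high, the dial hangs 130 mm out along the stand's own -y; origin under the block
Not all that is in view belongs to the job. What is shaped like the adapter but blue or purple is not meant.

How it is judged:
At the end, for the whole second after the job is handed in: The adapter stands still and upright (within 0.04 rad) on its small end on the setting plate, the centre of its underside within 5 mm of the plate's centre (horizontal distance between adapter and plate_center below 0.005 m and z of adapter in the frame of plate_center between -0.002 and 0.002 m and angle between adapter's own z axis and vertical below 0.04 rad and linear speed of adapter below 0.01 m/s); the robot touches nothing.
It fails at once if the adapter is tipped over (by more than 0.35 rad) or knocked off the plate (angle between adapter's own z axis and vertical above 0.35 rad or z of adapter in the frame of plate_center below -0.004 m).
It fails at once if the adapter is lifted clear of the plate (more than 5 mm) (z of adapter in the frame of plate_center above 0.005 m).
It fails at once if the adapter is struck or pressed hard by the fingers or arm (more than 10 N) (contact force between any of the fingers, the arm and adapter above 10 N).
It fails at once if the adapter is taken between the jaws (the grasp point comes within 14 mm of its axis, less than 42 mm above the middle of its hexagon) (horizontal distance between the grasp point and adapter_hex below 0.014 m and z of the grasp point in the frame of adapter_hex below 0.042 m).
It fails at once if a thing that is not part of the job is shifted by more than 12 mm (distance of any of nipple, coupling, plug, wrench, caliper, ring_gauge, indicator from where it was at the start of the episode above 0.012 m).
It also fails if it takes over 64 s, if anything falls off the work surface, if the arm or the gripper's body presses on something with over 40 N, if the wrist force passes 120 N, or if a joint passes its speed limit or range.

### The arm

A 7-joint arm with a two-finger parallel gripper is mounted at the origin on the work surface. World frame = base frame: x ahead of the robot, y to its left, z up, the work surface at z = 0. Lengths are in m, angles in rad, forces in N, time in s.
With the tool pointing down it reaches from about 0.425 to 0.875 m from the base axis. Payload 4.7 kg.
Tool frame: the origin (TCP) lies between the finger pads; the fingertips stand 8 mm ahead of it and the grasp point (between the pads) lies 11 mm behind it; z points along the fingers, y is the direction in which the jaws open and shut (so a half turn about z gives the same grasp; the last joint's range is limited). The gripper opens to 87 mm and grips with 3 to 60 N. Pads are 19 mm wide; open, the fingers measure 117 mm over their backs; the gripper's body (75 mm by 190 mm) begins 51 mm behind the grasp point.
Start: joints at [-1.149, 0.321, -0.07, 1.45, 0.023, 1.371, -0.057], TCP at [0.258, 0.597, 0.231] pointing down, gripper open.
Joint ranges: [-2.86, 2.86], [-0.3, 2.09], [-1.38, 1.24], [0.06, 2.45], [-1.56, 4.7], [0.09, 2.05], [-2.69, 2.69]. Speed limits (rad/s): [2.57, 2.57, 3.14, 3.14, 3.14, 3.14, 3.14].

### API

Orientations are given as a rotation vector (axis times angle).
In Python, from bench import ctrl, optics, ticket gives the robot as it stands.
- The arm moves only by the tool play_rows, never from a script. Its argument "motion" is a list of rows, each a list of 5 numbers: the closure, from 0 (fully open) to 1 (shut), then the shift along the tool's x, y, z in cm, then the turn about the tool's z in rad. In form: [[jaw, tx, ty, tz, spin], ...]. A call has 1 to 20 rows; each row shifts and turns the commanded pose from where the row before left it, along the tool's axes as they then stand; what a row does not reach is not made up. A row lasts 1/8 s, in which the tool goes at most 62.5 mm and 10.7 degrees, less where a joint would pass 70% of its speed; a pose out of reach is approached as far as the arm can. A call is refused whole if a number of a shift passes 6.25 or a number of a turn 0.188, either way. A call with a gripper value outside its range is refused whole. The fingers move at their own pace and stop on an object; "force" is the grip in N (left out, the last holds). Time passes only in rows, so rows that do not move let the fingers close. It gives the time, the measured TCP pose, the force and the opening at its end, in the units of the state.
- ctrl.get_state(): the state, without advancing time (a new reading comes with each control period).
- optics.get_image(name): name is "side" or "top" or "wrist"; returns the picture (384x512x3 uint8, red, green, blue); there is no depth.
- optics.calibration(name): a dict with "K" (3x3 intrinsics, pixels), "pose" (4x4, takes a point from camera to world coordinates); the wrist camera has in their place "hand_eye" (4x4, takes a point from camera to tool coordinates, whose origin is the TCP and whose axes are the flange's). Camera axes: x right, y down, z forward; pixel columns grow to the right and rows downward; lengths in m; the calibration is good to about 2 mm. A picture is of the moment at which its call begins: read the wrist's pose just before it. calibration takes no time and is no camera call.
- ticket.close_job(): hands the job in, once; it reports no verdict.
The state is a dict: "time": time; "joint_positions": joint angles; "qd": joint speeds; "joint_torque": joint torques, N m; "position": TCP position; "tool_rot": TCP orientation; "ft_force": force on the tool from outside, world axes, zero at the start; "torque": the same for the moment, N m; "grip_width": opening from 0.0 (shut) to 1.0 (fully open).
Only numpy, scipy, OpenCV 4.12 (cv2) and the standard library are available. Lean on these libraries where they do the work, as an engineer would, in place of code of your own. Each camera call takes 0.05 s, during which the arm holds its last target.

## Working session

There is one attempt and no reset: what is moved stays moved. The work goes in short steps, Python scripts to look and compute and a tool call to move; the robot and the scene stay as the last step left them, time stands still between calls to the robot, and variables do not carry over. Pictures are saved under pics/ and viewed, and the job is handed in when it is done.

Besides the shell and the picture viewer there is one more tool, called after "Request:" as name(argument=value, ...), one argument or row to a line, values as JSON. play_rows: Moves the arm, as the interface text tells. Its arguments: {"type":"object","properties":{"motion":{"type":"array"},"force":{"type":"number"}},"required":["motion"]}

```bash
mkdir -p pics; ls
python3 - <<'E'
from bench import ctrl, optics, ticket
import cv2
s=ctrl.get_state(); print(s)
for n in ["top","side","wrist"]:
    im=optics.get_image(n); cv2.imwrite(f"pics/{n}0.png",im[:,:,::-1]); print(n,optics.calibration(n))
E
```

```text
pics
{'time': 0.0, 'joint_positions': array([-1.14893241,  0.32181617, -0.07007457,  1.45164663,  0.02263617,
        1.37077601, -0.0569125 ]), 'qd': array([ 0.00083905, -0.00049256,  0.00254518,  0.00114922, -0.00147629,
       -0.00049599, -0.00069791]), 'joint_torque': array([-3.21633679e-04, -4.91290855e+01, -4.04090155e-01, -3.12527204e+01,
       -6.39306614e-02,  4.39245184e-02,  1.73000572e-04]), 'position': array([0.25761918, 0.5962042 , 0.22948009]), 'tool_rot': array([-6.36013093e-01, -3.07628865e+00,  2.89562418e-03]), 'ft_force': array([ 1.38425473, -0.24742047, -0.20534042]), 'torque': array([ 0.00201609, -0.04053315,  0.03121831]), 'grip_width': 0.998771105768831}
top {'K': array([[390.08292909,   0.        , 249.94381802],
       [  0.        , 390.08292909, 189.54828687],
       [  0.        ,   0.        ,   1.        ]]), 'pose': array([[ 2.45494872e-02, -9.95254779e-01,  9.41554422e-02,
         4.82264291e-01],
       [-9.99211333e-01, -2.73687657e-02, -2.87691180e-02,
         8.84858085e-04],
       [ 3.12095205e-02, -9.33749178e-02, -9.95141744e-01,
         
[... 344 characters left out ...]
  [-0.73967949, -0.33419993,  0.58411014, -0.87929642],
       [-0.00205576, -0.86684625, -0.49857131,  0.83364081],
       [ 0.        ,  0.        ,  0.        ,  1.        ]])}
wrist {'K': array([[302.86153384,   0.        , 254.85136506],
       [  0.        , 302.86153384, 191.61219942],
       [  0.        ,   0.        ,   1.        ]]), 'hand_eye': array([[ 5.63119875e-04, -9.69348400e-01, -2.45689566e-01,
         6.60422996e-02],
       [ 9.99999013e-01,  8.62036999e-04, -1.10910231e-03,
        -2.65454456e-04],
       [ 1.28690005e-03, -2.45688699e-01,  9.69347929e-01,
        -1.56302892e-01],
       [ 0.00000000e+00,  0.00000000e+00,  0.00000000e+00,
         1.00000000e+00]])}
```

View pics/top0.png

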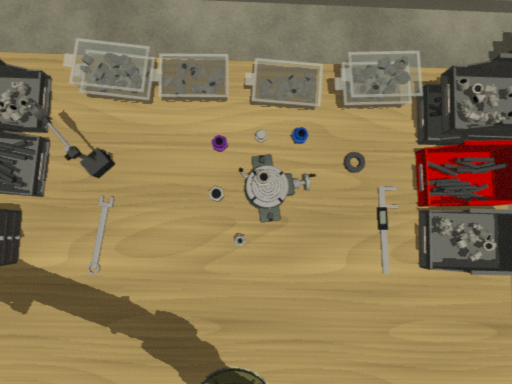

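View pics/side0.png

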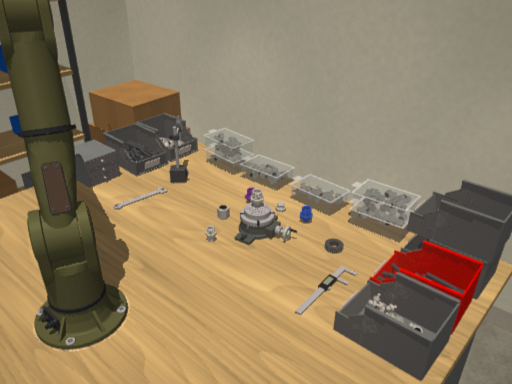

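View pics/wrist0.png

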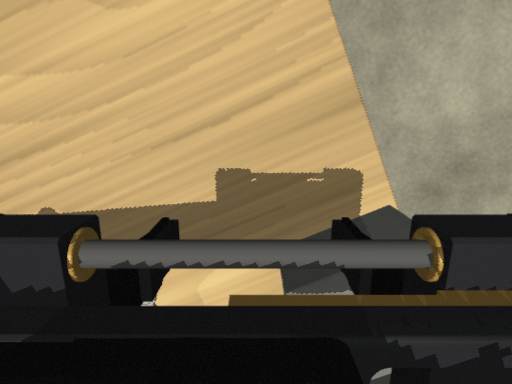

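The top view shows the grey adapter on the rotary table near (264,178). The blue one at (300,135) and the purple one at (220,143) stand on the bench and are decoys. I'll enlarge to confirm.

Run:
```python
import cv2
a=cv2.imread("pics/top0.png")[145:230,225:325]; cv2.imwrite("pics/top0c.png",cv2.resize(a,None,fx=7,fy=7,interpolation=cv2.INTER_CUBIC))
a=cv2.imread("pics/side0.png")[175:255,210:310]; cv2.imwrite("pics/side0c.png",cv2.resize(a,None,fx=7,fy=7,interpolation=cv2.INTER_CUBIC))
```

```text
(no output)
```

View pics/top0c.png

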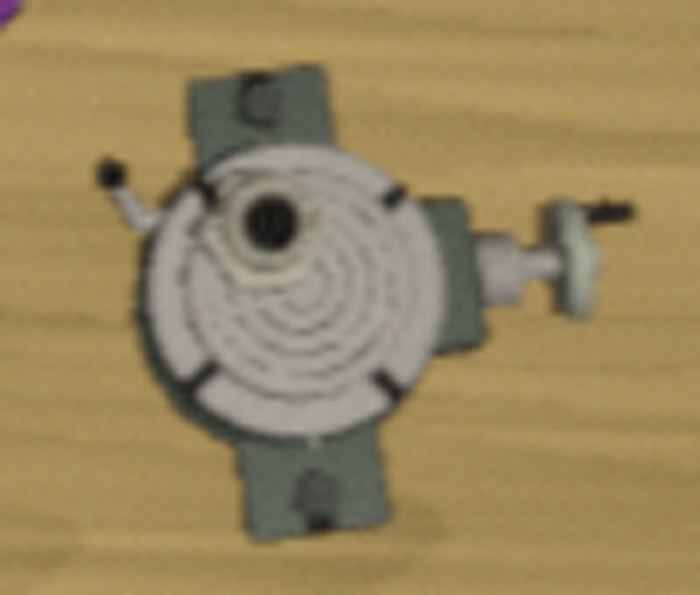

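View pics/side0c.png

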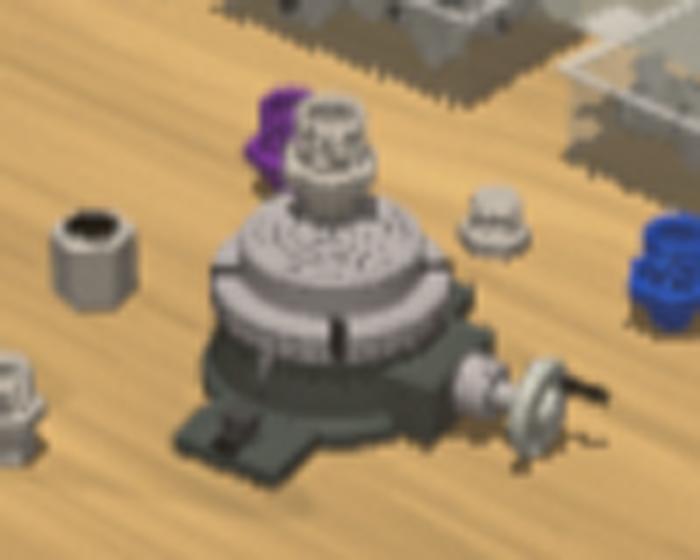

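```bash
cat > h.py <<'E'
import numpy as np, cv2
from bench import ctrl, optics, ticket
def ray(name,u,v,z):
    c=optics.calibration(name); K,P=c["K"],c["pose"]
    d=P[:3,:3]@np.linalg.inv(K)@np.array([u,v,1.]); o=P[:3,3]
    return o+d*(z-o[2])/d[2]
def proj(name,p):
    c=optics.calibration(name); K,P=c["K"],c["pose"]
    q=K@(P[:3,:3].T@(np.asarray(p,float)-P[:3,3])); return q[:2]/q[2]
def cr(U,V,f,x0,y0): return (U+.5)/f-.5+x0,(V+.5)/f-.5+y0
def R(rv): return cv2.Rodrigues(np.array(rv,float))[0]
def circ(name,c,r,n=48):
    return np.array([proj(name,[c[0]+r*np.cos(t),c[1]+r*np.sin(t),c[2]]) for t in np.linspace(0,2*np.pi,n,endpoint=False)])
E
python3 - <<'E'
from h import *
t=lambda U,V,z:ray("top",*cr(U,V,7,225,145),z).round(4)
s=lambda U,V,z:ray("side",*cr(U,V,7,210,175),z).round(4)
print("plate disc",t(294,290,.06)," ring",t(304,290,.08)); print("bore top",t(271,222,.132))
print("side plate: ", s(333,241,.08)," adapter top",s(332,107,.132), "adapter base",s(333,207,.08), "disc",s(332,283,.06))
# overlay
for n,(x0,y0,x1,y1) in {"top":(225,145,325,230),"side":(210,175,310,255)}.items():
    im=cv2.imread(f"pics/{n}0.png")[y0:y1,x0:x1]; im=cv2.resize(im,None,fx=7,fy=7,interpolation=cv2.INTER_CUBIC)
    C=t(304,290,.08); A=t(271,222,.132)
    for c,r,col in [((C[0],C[1],.08),.042,(0,0,255)),((C[0],C[1],.08),.034,(0,0,255)),((C[0],C[1],.08),.010,(0,0,255)),((C[0],C[1],.06),.055,(255,0,0)),((A[0],A[1],.132),.0165,(0,255,0)),((A[0],A[1],.108),.0235,(0,255,0)),((A[0],A[1],.08),.0095,(0,255,255))]:
        p=((circ(n,c,r)-[x0,y0]+.5)*7-.5).round().astype(int)
        cv2.polylines(im,[p.reshape(-1,1,2)],True,col,1)
    cv2.imwrite(f"pics/{n}0o.png",im)
E
```

```text
plate disc [ 0.5875 -0.0709  0.06  ]  ring [ 0.5855 -0.0731  0.08  ]
bore top [ 0.6032 -0.0573  0.132 ]
side plate:  [ 0.5748 -0.082   0.08  ]  adapter top [ 0.5968 -0.0616  0.132 ] adapter base [ 0.5971 -0.0626  0.08  ] disc [ 0.572  -0.0842  0.06  ]
```

View pics/top0o.png

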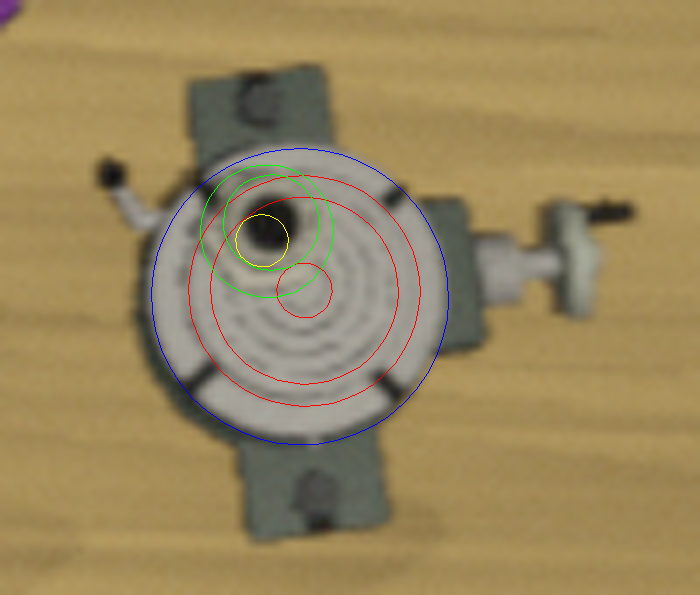

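View pics/side0o.png

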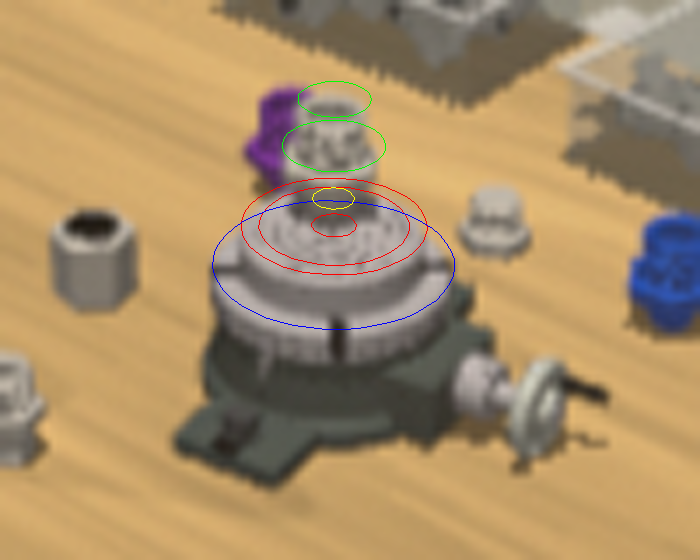

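Both views show the adapter standing on the plate, off the centre to the far left. In world axes that is roughly +x and +y by 15–20 mm. The decoys stand on the bench. I'll go up and over to a look pose behind the adapter with the jaws shut.

Request:
play_rows(
  motion=[
    [0.5,0,0,-4.4,0],
    [1,0,0,-4.4,0],
    [1,0,0,-4.4,0],
    [1,-3.85,-2.35,0,0],
    [1,-3.85,-2.35,0,0],
    [1,-3.85,-2.35,0,0],
    [1,-3.85,-2.35,0,0],
    [1,-3.85,-2.35,0,0],
    [1,-3.85,-2.35,0,0],
    [1,-3.85,-2.35,0,0],
    [1,-3.85,-2.35,0,0],
    [1,-3.85,-2.35,0,0],
    [1,-3.85,-2.35,0,0],
    [1,-3.85,-2.35,0,0],
    [1,-3.85,-2.35,0,0],
    [1,-3.85,-2.35,0,0],
    [1,-3.85,-2.35,0,0],
    [1,-3.85,-2.35,0,0],
    [1,-3.85,-2.35,0,0],
  ],
)

```text
time: 2.52
position: [0.6748, 0.0063, 0.3622]
tool_rot: [-0.635, -3.076, -0.0]
ft_force: [0.2, -0.9, 0.5]
grip_width: 0.005
```

Request:
play_rows(
  motion=[
    [1,0,0,0,-0.18],
    [1,0,0,0,-0.18],
    [1,0,0,0,-0.18],
    [1,0,0,0,-0.18],
    [1,0,0,0,-0.18],
    [1,0,0,0,-0.18],
    [1,0,0,0,-0.06],
    [1,0,0,0,0],
  ],
)

```text
time: 3.52
position: [0.6741, 0.0072, 0.3621]
tool_rot: [1.123, -2.933, -0.001]
ft_force: [0.5, -0.7, -0.1]
grip_width: -0.0
```

Run:
```python
from h import *
s=ctrl.get_state(); print(s["time"],s["joint_positions"].round(3),s["position"],s["tool_rot"],s["grip_width"]); print(R(s["tool_rot"]).round(3))
cv2.imwrite("pics/w1.png",optics.get_image("wrist")[:,:,::-1])
```

```text
3.525 [-0.227  0.356  0.255  1.159 -0.088  1.638  2.309] [0.67409053 0.0072106  0.36213558] [ 1.12328211e+00 -2.93329970e+00 -5.85109265e-04] -0.00048169594659009307
[[-0.744 -0.668 -0.001]
 [-0.668  0.744  0.   ]
 [ 0.     0.001 -1.   ]]
```

View pics/w1.png

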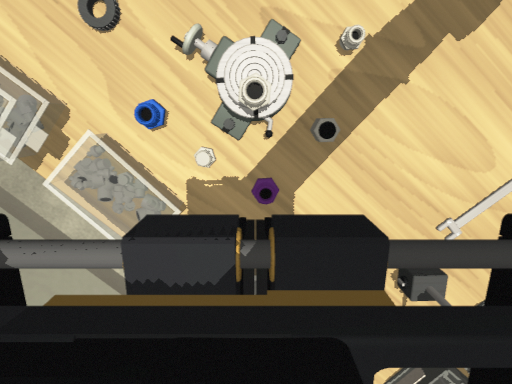

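The wrist view shows the adapter bore at (255,90) and the ring centre at about (254,74). The adapter is dead ahead of the shut fingers, whose line is at column 256. I'll lower for a closer look.

Request:
play_rows(
  motion=[
    [1,0,0,4,0],
    [1,0,0,4,0],
    [1,0,0,4,0],
    [1,0,0,4,0],
    [1,0,0,0,0],
    [1,0,0,0,0],
  ],
)

```text
time: 4.32
position: [0.6751, 0.0073, 0.2044]
tool_rot: [-1.123, 2.932, -0.001]
ft_force: [0.4, -0.3, -0.3]
grip_width: 0.004
```

Run:
```python
from h import *
s=ctrl.get_state(); print(s["time"],s["position"],s["tool_rot"])
im=optics.get_image("wrist")[:,:,::-1]; cv2.imwrite("pics/w2.png",im)
cv2.imwrite("pics/w2c.png",cv2.resize(im[0:190,150:360],None,fx=3.8,fy=3.0*3.8/3,interpolation=cv2.INTER_CUBIC)[:600])
```

```text
4.325 [0.67508272 0.00725507 0.20438002] [-1.12328521e+00  2.93157915e+00 -1.18828760e-03]
```

View pics/w2.png

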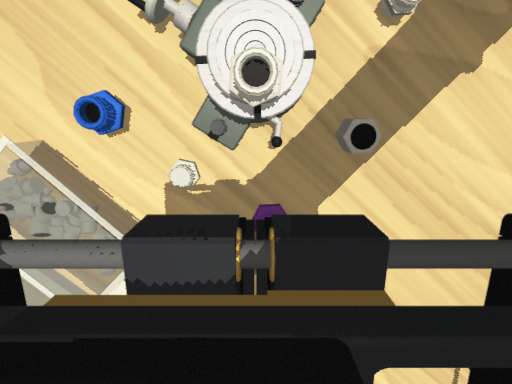

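View pics/w2c.png

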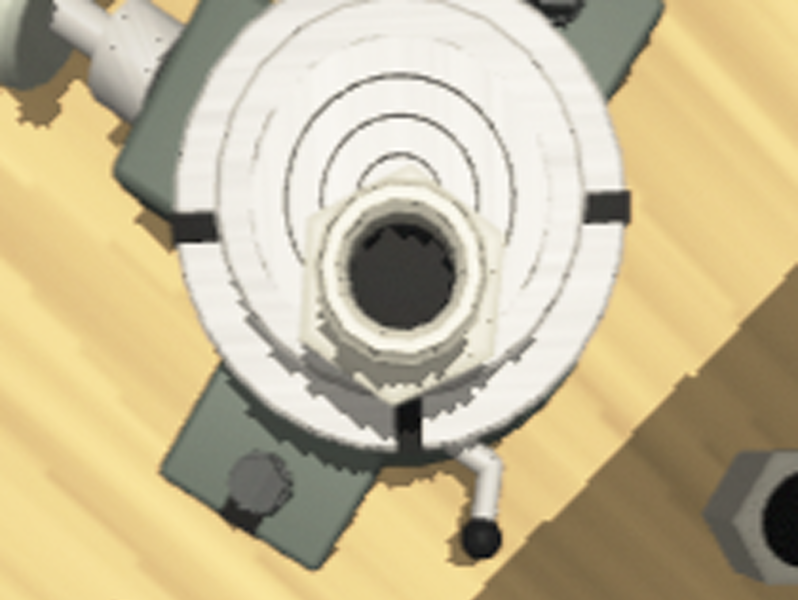

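```bash
cat >> h.py <<'E'
W=optics.calibration("wrist")
def wray(u,v,zw,tz):
    "pixel -> tool xy (m) at world height zw, TCP height tz, tool pointing down"
    P=W["hand_eye"]; d=P[:3,:3]@np.linalg.inv(W["K"])@np.array([u,v,1.]); o=P[:3,3]
    return (o+d*((tz-zw)-o[2])/d[2])
def wproj(p,zw,tz):
    P=W["hand_eye"]; q=W["K"]@(P[:3,:3].T@(np.array([p[0],p[1],tz-zw])-P[:3,3])); return q[:2]/q[2]
def wover(fn,out,C,A,tz,x0,y0,x1,y1,f,base=.08):
    im=cv2.resize(cv2.imread(fn)[y0:y1,x0:x1],None,fx=f,fy=f,interpolation=cv2.INTER_CUBIC)
    def ci(c,r,z,col):
        p=np.array([wproj((c[0]+r*np.cos(t),c[1]+r*np.sin(t)),z,tz) for t in np.linspace(0,6.283,60)])
        cv2.polylines(im,[((p-[x0,y0]+.5)*f-.5).round().astype(int).reshape(-1,1,2)],True,col,1)
    for r in (.010,.018,.026,.034,.042): ci(C,r,.08,(0,0,255))
    ci(C,.055,.06,(255,0,0)); ci(A,.0165,.132,(0,160,0)); ci(A,.0235,.108,(200,0,200)); ci(A,.0095,.08,(0,160,255))
    cv2.imwrite(out,im)
E
python3 - <<'E'
from h import *
tz=.2044
g=lambda U,V,z: wray(*cr(U,V,3.8,150,0),z,tz)[:2]*1000
for r,l,rt,top in [(10,360,438,155),(18,320,477,115),(26,285,516,74)]:
    print(r,"x:",(g(399,top,.08)-[r,0]).round(1), "y from sides:", g(l,195,.08)[1].round(1),g(rt,195,.08)[1].round(1))
A=g(402,268,.132); print("adapter top",A.round(1)," hex corners", g(398,400,.104).round(1),g(400,168,.108).round(1))
C=g(399,190,.08); C[0]=(g(399,115,.08)[0]-18)
print(C)
wover("pics/w2.png","pics/w2o.png",C/1000,A/1000,tz,150,0,360,157,3.8)
E
```

```text
10 x: [118.3  -1.2] y from sides: -9.9 7.6
18 x: [118.4  -1.2] y from sides: -18.9 16.4
26 x: [118.6  -1.2] y from sides: -26.8 25.2
adapter top [97.6 -0.6]  hex corners [74.9 -1.3] [119.7  -0.9]
[118.39480899  -1.14914495]
```

View pics/w2o.png

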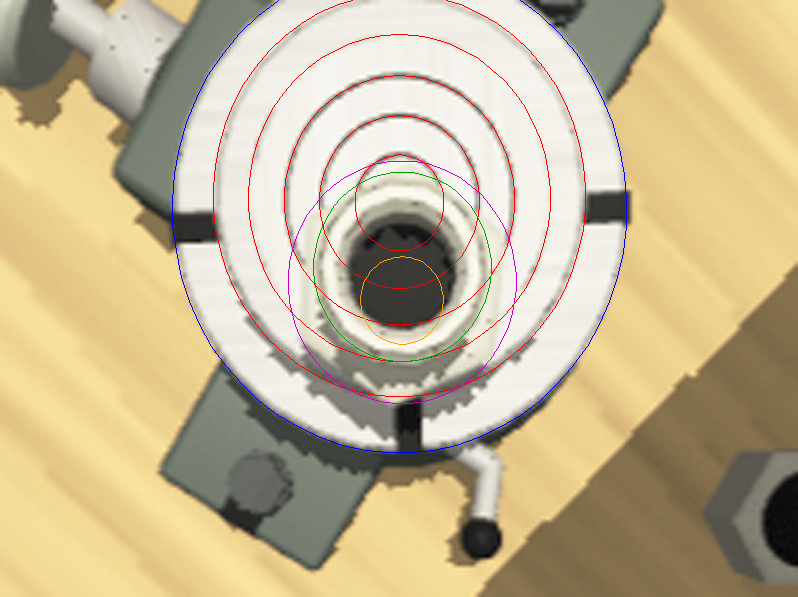

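The overlay fits well. In tool axes the adapter axis is at (97.5, -0.7) mm and the plate centre at (118.4, -1.1) mm, so I need about 21 mm of push along tool +x. A hexagon corner faces the fingers, so I'll open the jaws to about 20 mm. The two finger edges will then cradle that corner with the grasp point staying about 27 mm from the axis. I'll descend behind the adapter and go most of the way.

Request:
play_rows(
  motion=[
    [0.77,0,-0.1,3.2,0],
    [0.77,0,0,3.2,0],
    [0.77,0,0,3.1,0],
    [0.77,1,0,0,0],
    [0.77,2,0,0,0],
    [0.77,1,0,0,0],
    [0.77,0.5,0,0,0],
    [0.77,0,0,0,0],
    [0.77,0,0,0,0],
  ],
)

```text
time: 5.5
position: [0.6418, -0.0229, 0.1079]
tool_rot: [-1.125, 2.932, 0.0]
ft_force: [-0.5, 0.1, -0.7]
grip_width: 0.229
```

Run:
```python
from h import *
s=ctrl.get_state(); print(s["time"],s["position"],s["tool_rot"],s["grip_width"],s["ft_force"])
im=optics.get_image("wrist")[:,:,::-1]; cv2.imwrite("pics/w3.png",im)
cv2.imwrite("pics/s3.png",optics.get_image("side")[140:270,180:340,::-1].repeat(5,0).repeat(5,1)[:600])
```

```text
5.5 [ 0.64184529 -0.0228646   0.10785631] [-1.12548308e+00  2.93219783e+00  2.81278333e-04] 0.2287143664916787 [-0.54124614  0.13141285 -0.74696115]
```

View pics/w3.png

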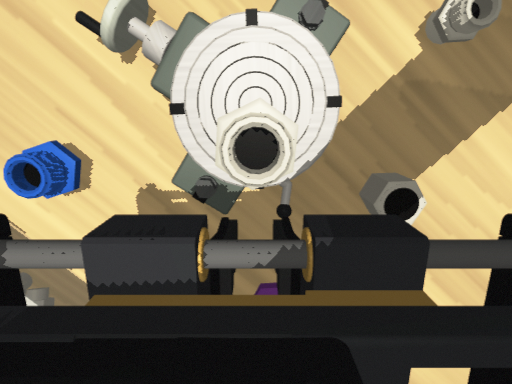

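View pics/s3.png

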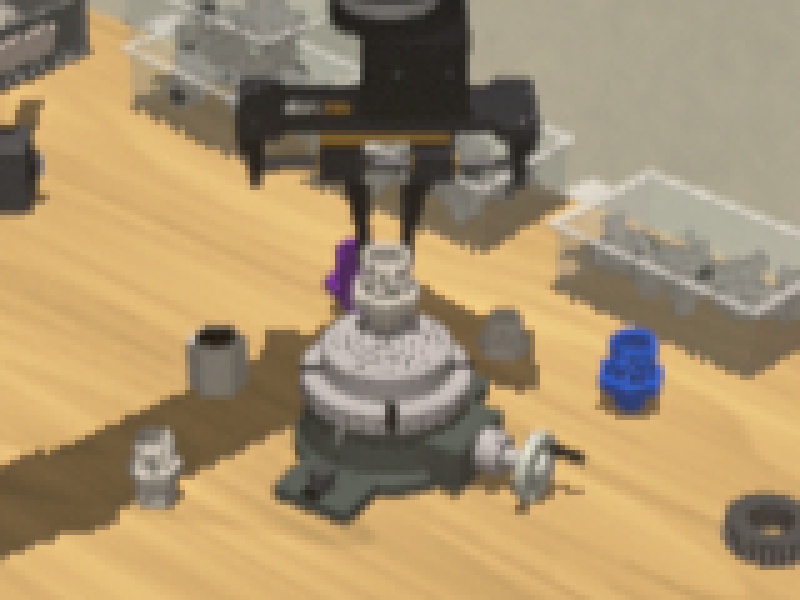

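The fingers are open 20 mm and the adapter is dead ahead (bore at (256,148), ring centre about (255,100)). Contact is expected after another 25 mm. I'll approach, then push slowly at 12 mm/s, stopping short of the centre.

Request:
play_rows(
  motion=[
    [0.77,0.5,0,0,0],
    [0.77,0.5,0,0,0],
    [0.77,0.4,0,0,0],
    [0.77,0.2,0,0,0],
    [0.77,0.15,0,0,0],
    [0.77,0.15,0,0,0],
    [0.77,0.15,0,0,0],
    [0.77,0.15,0,0,0],
    [0.77,0.15,0,0,0],
    [0.77,0.15,0,0,0],
    [0.77,0.15,0,0,0],
    [0.77,0.15,0,0,0],
    [0.77,0.15,0,0,0],
    [0.77,0.15,0,0,0],
    [0.77,0,0,0,0],
  ],
)

```text
time: 7.48
position: [0.6182, -0.0445, 0.1076]
tool_rot: [1.124, -2.933, 0.0]
ft_force: [0.1, 0.4, 0.4]
grip_width: 0.229
```

```bash
cat > look.py <<'E'
import sys
from h import *
n=sys.argv[1]; s=ctrl.get_state(); print(s["time"],s["position"].round(4),s["tool_rot"].round(4),s["grip_width"].round(3),s["ft_force"].round(2))
im=optics.get_image("wrist")[:,:,::-1]; cv2.imwrite(f"pics/{n}.png",im)
cv2.imwrite(f"pics/{n}c.png",cv2.resize(im[0:240,150:360],None,fx=3.8*.65,fy=3.8*.65,interpolation=cv2.INTER_CUBIC)) if 0 else cv2.imwrite(f"pics/{n}c.png",cv2.resize(im[50:250,150:360],None,fx=3,fy=3,interpolation=cv2.INTER_CUBIC))
E
python3 look.py w4
```

```text
Traceback (most recent call last):
  File "look.py", line 3, in <module>
    n=sys.argv[1]; s=ctrl.get_state(); print(s["time"],s["position"].round(4),s["tool_rot"].round(4),s["grip_width"].round(3),s["ft_force"].round(2))
                                                                                                     ^^^^^^^^^^^^^^^^^^^^^
AttributeError: 'float' object has no attribute 'round'
```

```bash
sed -i 's/s\["grip_width"\].round(3)/s["grip_width"]/' look.py; python3 look.py w4
```

```text
7.475 [ 0.6182 -0.0445  0.1076] [ 1.1242e+00 -2.9334e+00  1.0000e-04] 0.22897471767495206 [0.05 0.45 0.4 ]
```

View pics/w4c.png

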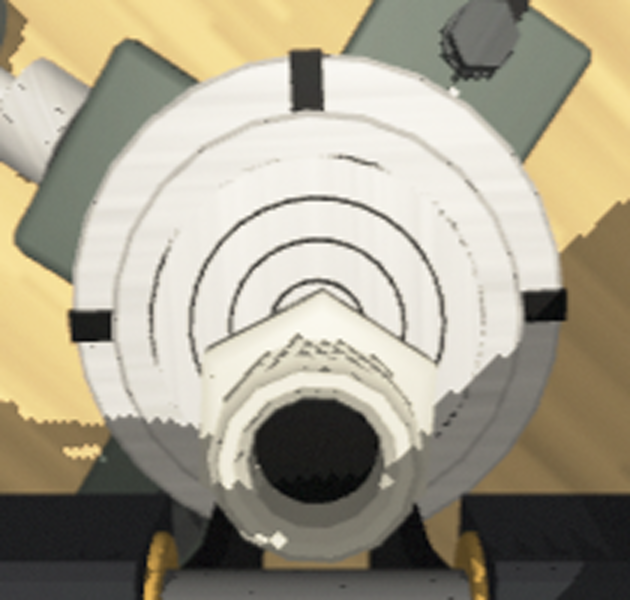

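```bash
cat > meas.py <<'E'
import sys
from h import *
# usage: name tz ringtopV ringL ringR ring_r(mm) adapterU adapterV
n=sys.argv[1]; tz,tv,l,r,rr,au,av=map(float,sys.argv[2:9]); 
g=lambda U,V,z: wray(*cr(U,V,3,150,50),z,tz)[:2]*1000
C=np.array([g((l+r)/2,tv,.08)[0]-rr, g((l+r)/2,tv+80,.08)[1]]); A=g(au,av,.132)
print("plate",C.round(1),"adapter",A.round(1),"need",(C-A).round(1))
wover(f"pics/{n}.png",f"pics/{n}o.png",C/1000,A/1000,tz,150,50,360,250,3)
E
python3 meas.py w4 .1077 240 229 405 18 318 463
```

```text
plate [40.4 -0.6] adapter [27.7 -0.6] need [12.7 -0.1]
```

View pics/w4o.png

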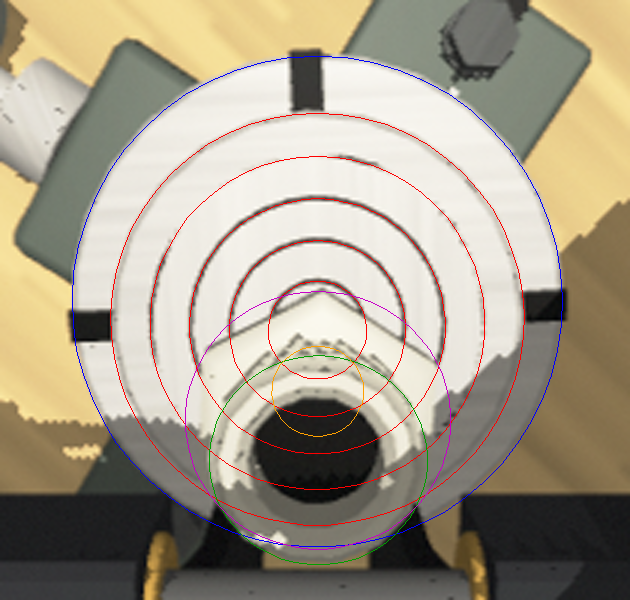

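The overlay fits: the adapter axis is at 27.7 mm and the plate at 40.4 mm, so it has slid upright about 8 mm and 12.7 mm remain. I'll push 12 mm more.

Request:
play_rows(
  motion=[
    [0.77,0.1,0,0,0],
    [0.77,0.15,0,0,0],
    [0.77,0.15,0,0,0],
    [0.77,0.15,0,0,0],
    [0.77,0.15,0,0,0],
    [0.77,0.15,0,0,0],
    [0.77,0.15,0,0,0],
    [0.77,0.1,0,0,0],
    [0.77,0.1,0,0,0],
    [0.77,0,0,0,0],
    [0.77,0,0,0,0],
  ],
)

```text
time: 8.9
position: [0.6093, -0.0524, 0.1075]
tool_rot: [1.124, -2.933, 0.0]
ft_force: [-0.0, 0.5, 0.0]
grip_width: 0.232
```

```bash
python3 look.py w5
```

```text
8.9 [ 0.6093 -0.0524  0.1075] [ 1.1245 -2.9332  0.    ] 0.2324975691347529 [-0.03  0.51  0.02]
```

View pics/w5c.png

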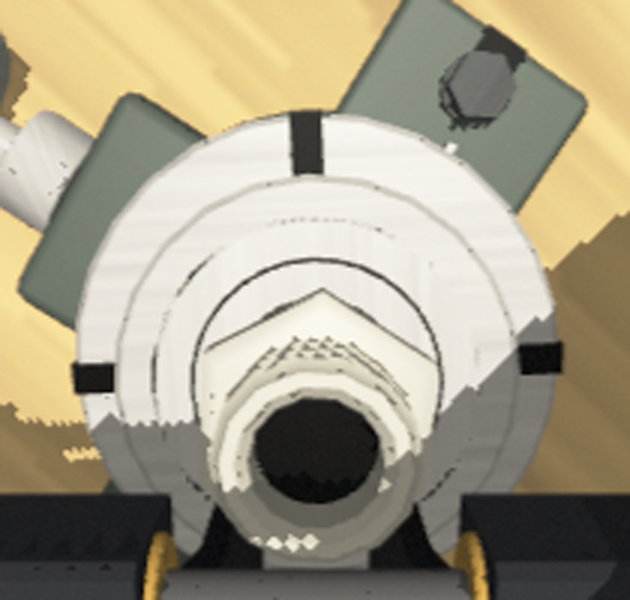

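```bash
python3 meas.py w5 .1075 260 192 441 26 318 462
```

```text
plate [28.5 -0.7] adapter [27.9 -0.6] need [ 0.6 -0.2]
```

View pics/w5o.png

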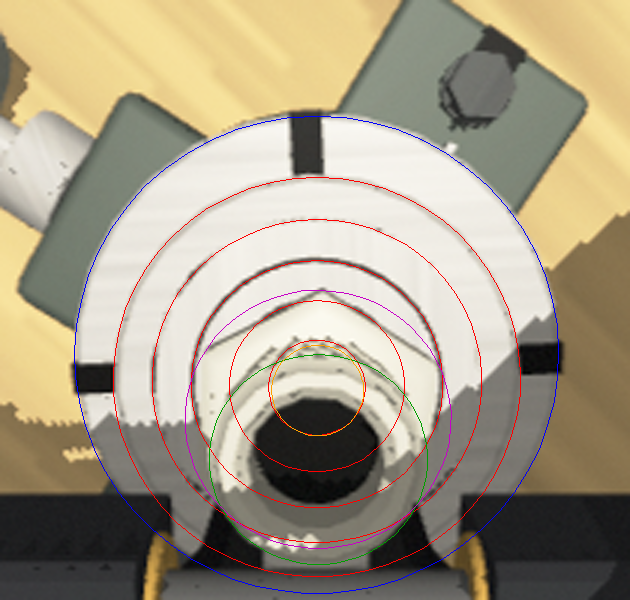

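By the overlay the adapter stands 0.6 mm short of the centre, well inside 5 mm. I'll withdraw straight back, then up, and check from a free position.

Request:
play_rows(
  motion=[
    [0.77,-0.2,0,0,0],
    [0.77,-0.4,0,0,0],
    [0.77,-0.6,0,0,0],
    [0.77,-1,0,0,0],
    [0.77,-2,0,0,0],
    [0.77,-2,0,0,0],
    [0.77,-2,0,-3,0],
    [0.77,0,0,-4,0],
    [0.77,0,0,-3,0],
    [0.77,0,0,0,0],
    [0.77,0,0,0,0],
    [0.77,0,0,0,0],
  ],
)

```text
time: 10.45
position: [0.6696, 0.0027, 0.2058]
tool_rot: [1.124, -2.931, -0.001]
ft_force: [-0.2, -0.7, 0.1]
grip_width: 0.227
```

```bash
python3 look.py w6
python3 - <<'E'
from h import *
im=cv2.imread("pics/w6.png"); cv2.imwrite("pics/w6c.png",cv2.resize(im[0:157,150:360],None,fx=3.8,fy=3.8,interpolation=cv2.INTER_CUBIC))
a=optics.get_image("side")[:,:,::-1]; cv2.imwrite("pics/s6.png",a); cv2.imwrite("pics/s6c.png",cv2.resize(a[175:255,210:310],None,fx=7,fy=7,interpolation=cv2.INTER_CUBIC))
E
```

```text
10.45 [0.6696 0.0027 0.2058] [ 1.1240e+00 -2.9308e+00 -1.5000e-03] 0.2265326412378907 [-0.19 -0.73  0.14]
```

View pics/w6c.png

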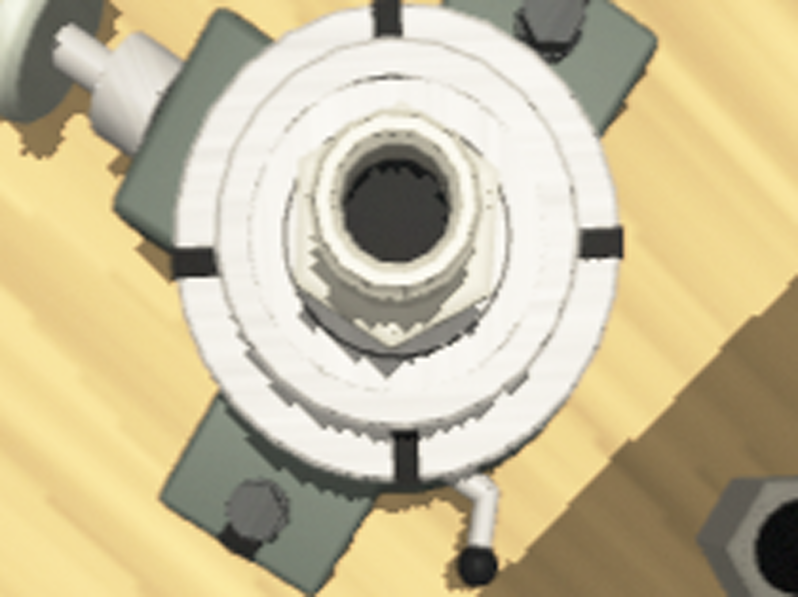

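View pics/s6c.png

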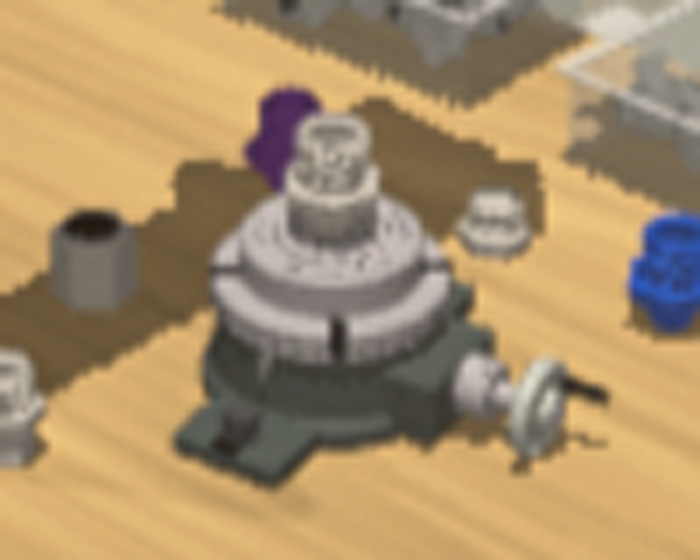

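Run:
```python
from h import *
tz=.2058
g=lambda U,V,z: wray(*cr(U,V,3.8,150,0),z,tz)[:2]*1000
x1=g(397,38,.08)[0]-42; x2=g(397,427,.08)[0]+42; x3=g(397,356,.08)[0]+26; print(x1,x2,x3,g(398,237,.08)[1])
C=np.array([x3,g(397.5,237,.08)[1]]); A=g(397,204,.132); print(C,A,C-A)
wover("pics/w6.png","pics/w6o.png",C/1000,A/1000,tz,150,0,360,157,3.8)
# side check: centre of plate vs adapter axis, adapter position by fitting
s=lambda U,V,z:ray("side",*cr(U,V,7,210,175),z).round(4)
print("side: plate",s(333,241,.08),"adapter top",s(333,132,.132))
```

```text
110.1136563182634 111.52940502683525 111.57519647438137 -1.3668156327162369
[111.57519647  -1.48089313] [108.90985063  -1.4775021 ] [ 2.66534584 -0.00339103]
side: plate [ 0.5748 -0.082   0.08  ] adapter top [ 0.58   -0.0768  0.132 ]
```

View pics/w6o.png

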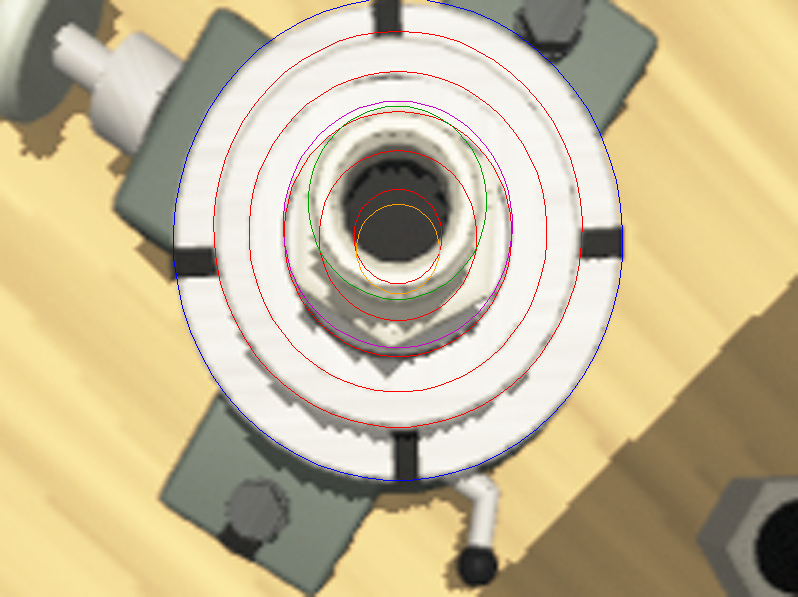

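Run:
```python
from h import *
x0,y0,f=210,175,7
im=cv2.resize(cv2.imread("pics/s6.png")[175:255,210:310],None,fx=7,fy=7,interpolation=cv2.INTER_CUBIC)
C=(.5765,-.0805);A=C
for c,r,z,col in [(C,.042,.08,(0,0,255)),(C,.055,.06,(255,0,0)),(A,.0165,.132,(0,160,0)),(A,.0235,.108,(200,0,200)),(A,.0235,.096,(200,0,200)),(A,.0095,.08,(0,255,255))]:
    p=((circ("side",(c[0],c[1],z),r)-[x0,y0]+.5)*f-.5).round().astype(int)
    cv2.polylines(im,[p.reshape(-1,1,2)],True,col,1)
cv2.imwrite("pics/s6o.png",im)
```

```text
(no output)
```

View pics/s6o.png

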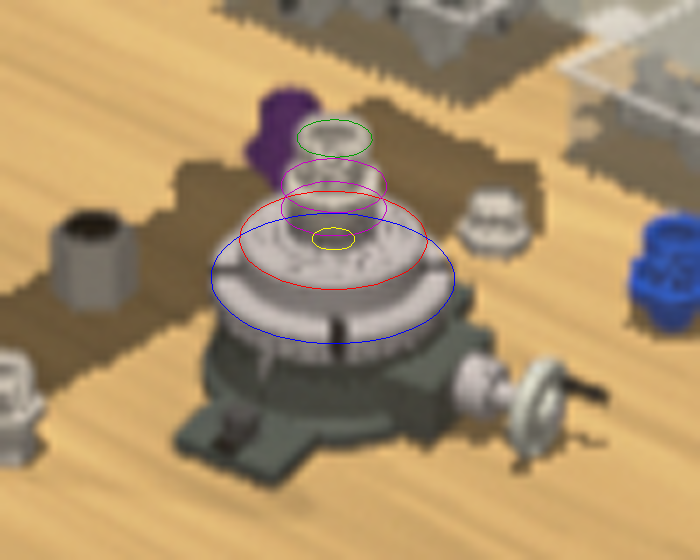

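The overlays disagree slightly, with 0.6 to 2.5 mm still to go towards tool +x. To remove parallax I'll put the camera straight above the adapter.

Request:
play_rows(
  motion=[
    [0.77,1.5,0,-2,0],
    [0.77,1.5,0,0,0],
    [0.77,1.4,0,0,0],
    [0.77,0,0,0,0],
    [0.77,0,0,0,0],
    [0.77,0,0,0,0],
  ],
)

```text
time: 11.3
position: [0.6378, -0.0262, 0.2273]
tool_rot: [1.126, -2.933, -0.001]
ft_force: [-0.1, -0.8, -0.5]
grip_width: 0.231
```

```bash
python3 look.py w7
python3 - <<'E'
from h import *
print(W["hand_eye"][:3,3])
im=cv2.imread("pics/w7.png"); cv2.imwrite("pics/w7c.png",cv2.resize(im[40:230,155:355],None,fx=4,fy=4,interpolation=cv2.INTER_CUBIC)[:600])
E
```

```text
11.3 [ 0.6378 -0.0262  0.2273] [ 1.1261e+00 -2.9327e+00 -6.0000e-04] 0.23063525249813546 [-0.09 -0.83 -0.47]
[ 0.06682875 -0.00096135 -0.15630372]
```

View pics/w7c.png

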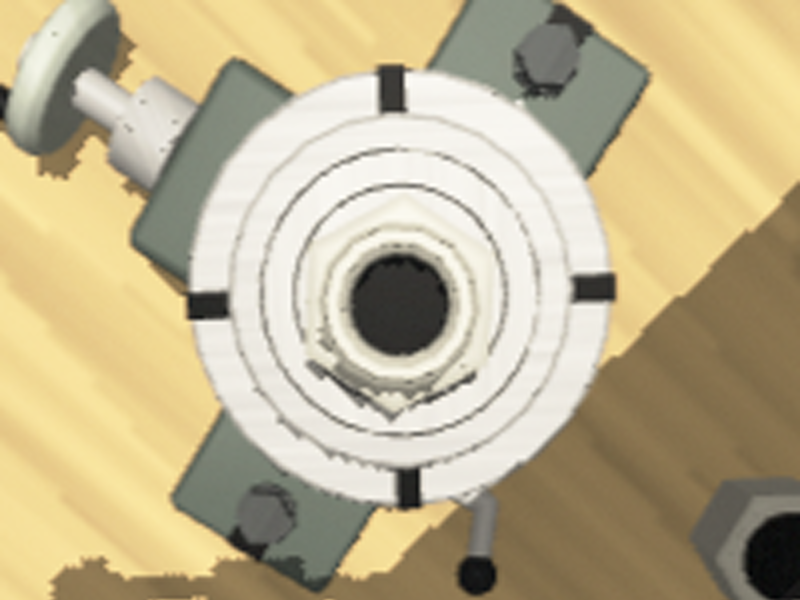

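Run:
```python
from h import *
tz=.2273
g=lambda U,V,z: wray(*cr(U,V,4,155,40),z,tz)[:2]*1000
for r,t,b in [(34,148,435),(42,113,465)]:
    print(r,g(400,t,.08)[0]-r,g(400,b,.08)[0]+r)
print(26,g(400,184,.08)[0]-26)
print("y",g(260,290,.08)[1],g(541,290,.08)[1],g(230,290,.08)[1],g(570,290,.08)[1])
print("hex far corner",g(402,193,.108)[0]-23.5,"bore",g(400,303,.132)," rim",g(400,228,.132),g(400,382,.132))
C=np.array([g(400,148,.08)[0]+g(400,435,.08)[0],g(260,290,.08)[1]+g(541,290,.08)[1]])/2;A=g(400,304,.132)
print(C,A,C-A)
wover("pics/w7.png","pics/w7o.png",C/1000,A/1000,tz,155,40,355,190,4)
```

```text
34 68.01201869728376 68.62302669819852
42 67.72991372297695 69.12663791049215
26 67.96560882114149
y -35.08045048684709 33.03766037079745 -42.352612844394386 40.06786864846521
hex far corner 66.12129054551839 bore [66.60546944 -1.11101054]  rim [81.04162899 -1.11646426] [50.93295507 -1.10508974]
[68.3175227  -1.02139506] [66.41011816 -1.11093674] [1.90740454 0.08954168]
```

View pics/w7o.png

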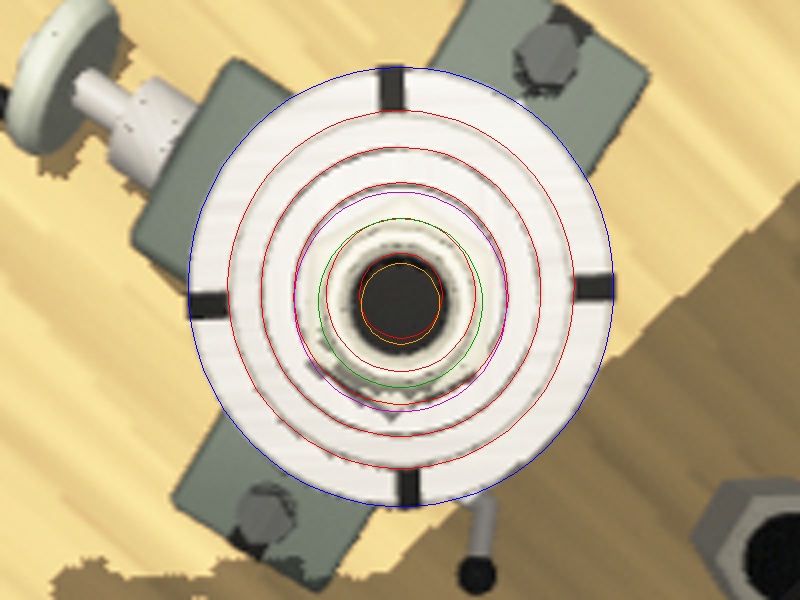

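From straight above, the adapter axis is 1.9 mm short of the ring centre along tool x and 0.1 mm off in y. That is already within tolerance. For margin I'll give one more gentle 1.7 mm nudge from the same known contact pose, then retreat.

Request:
play_rows(
  motion=[
    [0.77,0,0,4,0],
    [0.77,0,0,4,0],
    [0.77,0,0,3.9,0],
    [0.77,0,0,0,0],
    [0.77,1,0,0,0],
    [0.77,1,0,0,0],
    [0.77,0.8,0,0,0],
    [0.77,0.4,0,0,0],
    [0.77,0.2,0,0,0],
    [0.77,0.15,0,0,0],
    [0.77,0.15,0,0,0],
    [0.77,0.1,0,0,0],
    [0.77,0.1,0,0,0],
    [0.77,0.1,0,0,0],
    [0.77,0.04,0,0,0],
    [0.77,0,0,0,0],
    [0.77,0,0,0,0],
  ],
)

```text
time: 13.48
position: [0.6077, -0.0539, 0.1086]
tool_rot: [-1.125, 2.933, 0.0]
ft_force: [-0.3, 0.5, -0.4]
grip_width: 0.234
```

```bash
python3 look.py w8
```

```text
13.475 [ 0.6077 -0.0539  0.1086] [-1.1246  2.9332  0.    ] 0.23366610129642512 [-0.26  0.52 -0.43]
```

View pics/w8c.png

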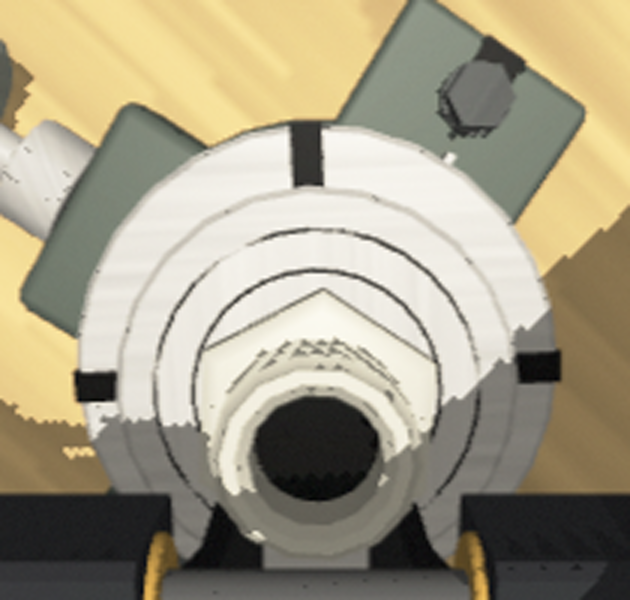

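The adapter stands in the cradle, moved about 2 mm further, and the 52 mm ring has shifted from V=260 to V=270. I'll retreat and repeat the overhead check.

Request:
play_rows(
  motion=[
    [0.77,-0.2,0,0,0],
    [0.77,-0.4,0,0,0],
    [0.77,-0.6,0,0,0],
    [0.77,-1,0,0,0],
    [0.77,-1.8,0,0,0],
    [0.77,0,0,-4,0],
    [0.77,0,0,-4,0],
    [0.77,0,0,-3.9,0],
    [0.77,0,0,0,0],
    [0.77,0,0,0,0],
    [0.77,0,0,0,0],
  ],
)

```text
time: 14.9
position: [0.6368, -0.0267, 0.2258]
tool_rot: [1.124, -2.931, -0.002]
ft_force: [1.2, 0.1, 0.1]
grip_width: 0.227
```

```bash
python3 look.py w9
python3 - <<'E'
import cv2
im=cv2.imread("pics/w9.png"); cv2.imwrite("pics/w9c.png",cv2.resize(im[40:190,155:355],None,fx=4,fy=4,interpolation=cv2.INTER_CUBIC)[:600])
E
```

```text
14.9 [ 0.6368 -0.0267  0.2258] [ 1.1243e+00 -2.9307e+00 -1.6000e-03] 0.22732129888134284 [1.21 0.06 0.11]
```

View pics/w9c.png

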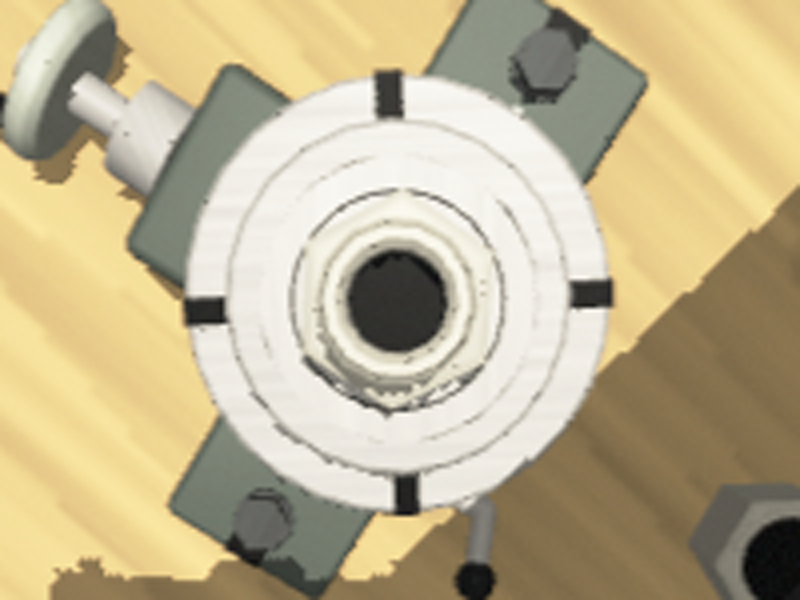

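In the overhead view the bore centre is at (397,301) and the 52 mm ring centre at (398,299). They are concentric within about 0.5 mm, and the adapter is upright. I'll take the hand further up and back and check the final scene.

Request:
play_rows(
  motion=[
    [0.77,-1,0,-4,0],
    [0.77,-2,0,-4,0],
    [0.77,-1,0,-4,0],
    [0.77,0,0,0,0],
    [0.77,0,0,0,0],
    [0.77,0,0,0,0],
    [0.77,0,0,0,0],
  ],
)

```text
time: 15.82
position: [0.6666, -0.0007, 0.3463]
tool_rot: [1.123, -2.932, -0.001]
ft_force: [0.0, -0.4, 0.6]
grip_width: 0.234
```

Run:
```python
from h import *
g=lambda U,V,z: wray(*cr(U,V,4,155,40),z,.2258)[:2]*1000
C=(g(291,299,.08)+g(505,299,.08))/2; C[0]=(g(398,188,.08)[0]+g(398,410,.08)[0])/2; A=g(397,301,.132); print(C,A,C-A)
a=optics.get_image("side")[:,:,::-1]; cv2.imwrite("pics/s10.png",a)
d=cv2.absdiff(a,cv2.imread("pics/side0.png"))
cv2.imwrite("pics/s10c.png",cv2.resize(a[100:290,90:370],None,fx=2.8,fy=2.8,interpolation=cv2.INTER_CUBIC))
s=ctrl.get_state(); print(s["time"],s["position"],s["ft_force"],abs(s["qd"]).max())
```

```text
[66.93414978 -1.62302578] [66.99655501 -1.70912314] [-0.06240523  0.08609736]
15.875 [ 6.66710939e-01 -6.15303099e-04  3.46679827e-01] [ 0.11270453 -0.98915971 -0.79138743] 0.0076979432714395345
```

View pics/s10c.png

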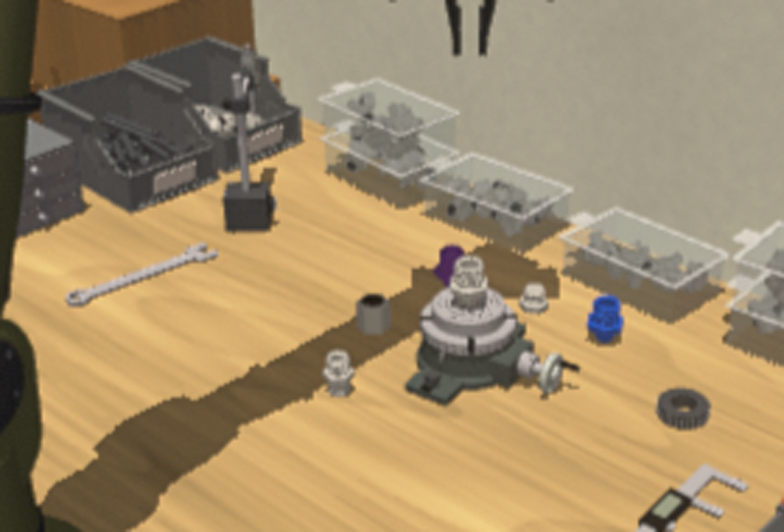

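The adapter stands upright on the plate at crop (468,283), all bystanders are where they were, and the hand is clear. Handing in.

```bash
python3 -c "
from bench import ticket
print(ticket.close_job())"
```

```text
the job is handed in; nothing more can be done
None
```

The adapter now stands upright over the centre of the plate's rings. My last overhead wrist view put its axis about 0.1 mm from the ring centre, with roughly 1 mm of measuring uncertainty.

- **How it was moved:** I pushed it about 23 mm in slow steps (at most 16 mm/s). The fingers were about 20 mm apart, so their edges cradled one corner of the hexagon without gripping it. The grasp point stayed about 27 mm from the adapter's axis.
- **Correction on the way:** After the first push, my checks disagreed on how far it still stood from centre. The view at contact said 0.6 mm and the views after withdrawing said about 2 to 2.7 mm. The coarser side view suggested somewhat more. I trusted the straight-overhead view, which said 1.9 mm, and gave it one more small nudge.
- **At hand-in:** The side view showed the adapter upright and, by eye, the other parts in their places. The hand was clear and the clock stood at about 16 s.

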